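# Fetch the brass bead mould from behind the frit jars

## Task

The brass bead mould is hemmed in behind the three frit jars: first move all three jars into the dark side tray, and only then lift the mould out and lay it on the grey patch in the middle of the white pad at the torch, its long side along the pad's long side, while the jars wait in the tray. Then put each jar back in the middle of the spot of its own colour, keeping the jars upright throughout and leaving the black mould where it is, and let go of everything.

Things in the scene. Friction and masses are not known exactly. Their poses are not given: they have to be found in the camera images.
- blue_jar: closed upright glass jar of blue glass frit with a blue cap: a plain cylinder 44 mm in diameter and 110 mm tall, 0.22 kg give or take; origin at the centre of its underside, z up along its axis. It starts standing on the blue spot; the three jars stand around the brass mould, about 57 to 70 mm from it, centre to centre, and taller than it
- blue_spot: flat blue round spot, 66 mm in diameter and under 1 mm thick, marked on the grey shelf board: the home of the blue jar; origin at its centre on the board's top face, on which the jar's underside rests (6 mm above the table). The board is 190 x 290 mm and has a 60 mm high wooden back along its far edge, its face about 70 mm beyond the brass mould's centre
- red_jar: closed upright glass jar of red glass frit with a red cap: a plain cylinder 44 mm in diameter and 110 mm tall, 0.22 kg give or take; origin at the centre of its underside, z up along its axis. It starts standing on the red spot; the three jars stand around the brass mould, about 57 to 70 mm from it, centre to centre, and taller than it
- red_spot: flat red round spot, 66 mm in diameter and under 1 mm thick, marked on the grey shelf board: the home of the red jar; origin at its centre on the board's top face, on which the jar's underside rests (6 mm above the table). The board is 190 x 290 mm and has a 60 mm high wooden back along its far edge, its face about 70 mm beyond the brass mould's centre
- yellow_jar: closed upright glass jar of yellow glass frit with a yellow cap: a plain cylinder 44 mm in diameter and 110 mm tall, 0.22 kg give or take; origin at the centre of its underside, z up along its axis. It starts standing on the yellow spot; the three jars stand around the brass mould, about 57 to 70 mm from it, centre to centre, and taller than it
- yellow_spot: flat yellow round spot, 66 mm in diameter and under 1 mm thick, marked on the grey shelf board: the home of the yellow jar; origin at its centre on the board's top face, on which the jar's underside rests (6 mm above the table). The board is 190 x 290 mm and has a 60 mm high wooden back along its far edge, its face about 70 mm beyond the brass mould's centre
- brass_mould: brass bead mould: a block 36 mm (x) by 60 mm (y, its long axis) by 24 mm high with three round dark dimples on top, about 0.43 kg; origin at the centre of its underside, z up. It lies on the grey board (6 mm above the table) behind and between the jars. Grasp it across the 36 mm once the jars are out of the gripper's way
- black_mould: black graphite mould of the same shape (36 x 60 x 24 mm, origin at the centre of its underside), on a front corner of the grey board; to be left alone
- side_tray: fixed dark steel open tray, 250 mm (x) by 120 mm (y) outside, 25 mm high, walls and floor 5 mm thick, empty at the start: the place to park the jars (side by side along x); origin at the centre of its underside, on the table
- torch_pad: fixed white ceramic work pad, 90 mm (x) by 120 mm (y, its long side), 8 mm thick, with a grey 44 x 68 mm patch at its centre for the mould; origin at the centre of the pad's underside, on the table, so its top is 8 mm above the origin. A bench torch 140 mm tall stands on the same body, from 90 mm to 210 mm out along the pad's +x

How it is judged:
On the way, in this order (a step that is already met when the one before it is completed fails the run):
1. all three jars stand upright and released in the side tray, with the brass mould not yet taken (x of blue_jar in the frame of side_tray between -0.108 and 0.108 m and y of blue_jar in the frame of side_tray between -0.045 and 0.045 m and z of each of blue_jar, red_jar, yellow_jar in the frame of side_tray below 0.012 m and angle between each of blue_jar, red_jar, yellow_jar's own z axis and vertical below 0.15 rad and x of red_jar in the frame of side_tray between -0.108 and 0.108 m and y of red_jar in the frame of side_tray between -0.045 and 0.045 m and x of yellow_jar in the frame of side_tray between -0.108 and 0.108 m and y of yellow_jar in the frame of side_tray between -0.045 and 0.045 m and contact force between each of blue_jar, red_jar, yellow_jar and the fingers below 0.1 N and linear speed of each of blue_jar, red_jar, yellow_jar below 0.03 m/s and distance of brass_mould from where it was at the start of the episode below 0.03 m), for 0.2 s.
2. the brass mould lies released on the pad's patch, lined up with the pad, while the jars still stand in the tray (horizontal distance between brass_mould and torch_pad below 0.015 m and angle between the y axis of brass_mould and the y axis of torch_pad, either way round below 0.2 rad and z of brass_mould in the frame of torch_pad below 0.013 m and angle between brass_mould's own z axis and vertical below 0.1 rad and contact force between brass_mould and the fingers below 0.1 N and linear speed of brass_mould below 0.03 m/s and x of blue_jar in the frame of side_tray between -0.108 and 0.108 m and y of blue_jar in the frame of side_tray between -0.045 and 0.045 m and z of each of blue_jar, red_jar, yellow_jar in the frame of side_tray below 0.012 m and angle between each of blue_jar, red_jar, yellow_jar's own z axis and vertical below 0.15 rad and x of red_jar in the frame of side_tray between -0.108 and 0.108 m and y of red_jar in the frame of side_tray between -0.045 and 0.045 m and x of yellow_jar in the frame of side_tray between -0.108 and 0.108 m and y of yellow_jar in the frame of side_tray between -0.045 and 0.045 m), for 0.2 s.
At the end, for the whole second after the job is handed in: each jar stands upright and released on the spot of its own colour, its centre within 13 mm of the spot's; the brass mould lies flat and released on the white pad, within 15 mm of the pad's centre and with its long axis within 0.2 rad of the pad's; everything is at rest (horizontal distance between blue_jar and blue_spot below 0.013 m and z of blue_jar in the frame of blue_spot below 0.006 m and angle between each of blue_jar, red_jar, yellow_jar, brass_mould's own z axis and vertical below 0.1 rad and horizontal distance between red_jar and red_spot below 0.013 m and z of red_jar in the frame of red_spot below 0.006 m and horizontal distance between yellow_jar and yellow_spot below 0.013 m and z of yellow_jar in the frame of yellow_spot below 0.006 m and horizontal distance between brass_mould and torch_pad below 0.015 m and angle between the y axis of brass_mould and the y axis of torch_pad, either way round below 0.2 rad and z of brass_mould in the frame of torch_pad below 0.013 m and contact force between each of blue_jar, red_jar, yellow_jar, brass_mould and the fingers below 0.1 N and linear speed of each of blue_jar, red_jar, yellow_jar, brass_mould below 0.03 m/s); the robot touches nothing.
It fails at once if the black mould is shifted by more than 20 mm (distance of black_mould from where it was at the start of the episode above 0.02 m).
It fails at once if a jar is tipped over (more than 0.6 rad) (angle between any of blue_jar, red_jar, yellow_jar's own z axis and vertical above 0.6 rad).
It also fails if it takes over 141 s, if anything falls off the work surface, if the arm or the gripper's body presses on something with over 40 N, if the wrist force passes 120 N, or if a joint passes its speed limit or range.

## Robot

A 6-joint arm with a two-finger parallel gripper is mounted at the origin on the work surface. World frame = base frame: x ahead of the robot, y to its left, z up, the work surface at z = 0. Lengths are in m, angles in rad, forces in N, time in s.
With the tool pointing down it reaches from about 0.375 to 0.9 m from the base axis. Payload 3.1 kg.
Tool frame: the origin (TCP) lies midway between the tips of the shut fingers; the grasp point (between the pads) lies robot.grip_depth behind it (robot.grip_depth is the distance from the TCP to the grasp point, in m); z points along the fingers, y is the line along which they close (so a half turn about z gives the same grasp; the last joint's range is limited). The gripper opens to 87 mm and grips with 3 to 60 N. Pads are 19 mm wide; open, the fingers measure 117 mm over their backs; the gripper's body (75 mm by 190 mm) begins 51 mm behind the grasp point.
Start: joints at [-1.319, 0.527, 1.433, -0, 1.181, -0.178], TCP at [0.261, -0.568, 0.223] pointing down, gripper open.
Joint ranges: [-3.08, 3.08], [-0.75, 2.2], [0.22, 2.44], [-1.43, 4.57], [0, 2.65], [-2.85, 2.85]. Speed limits (rad/s): [2.79, 2.79, 3.14, 3.14, 3.14, 3.14].

## Interface

Orientations are given as a unit quaternion [x, y, z, w].
In Python, from rig import robot gives the robot as it stands.
- The arm moves only by the tool nudge_tcp, called as a command line: name --argument value ..., lists and objects as JSON in quotes. Schema: {"type":"object","properties":{"motion":{"type":"array","items":{"type":"object","properties":{"trans":{"type":"array","items":{"type":"number"},"minItems":3,"maxItems":3},"turn":{"type":"number"}},"additionalProperties":false},"minItems":1,"maxItems":20},"jaw":{"type":"number"},"squeeze":{"type":"number"},"only":{"type":"string"},"quiet":{"type":"boolean"},"lines":{"type":"string"}},"required":["motion"],"additionalProperties":false}. motion is a list of rows, 1 to 20 of them, each an object with the fields trans (a list: dx, dy, dz in m), turn (a turn about the tool's z in rad); a field left out counts as zero; each row shifts and turns the commanded pose from where the row before left it, along the tool's axes as they then stand; what a row does not reach is not made up. A row lasts 1/12 s, in which the tool goes at most 0.0417 m and 0.125 rad, less where a joint would pass 70% of its speed; a pose out of reach is approached as far as the arm can. jaw is the finger opening in m, set as the call begins (left out keeps the last). The fingers move at their own pace and stop on an object; squeeze is the grip in N (left out, the last holds). Time passes only in rows, so rows that do not move let the fingers close. The tool returns the time, the measured TCP pose, the force, the opening and the grip force at its end. only (a regular expression) keeps the lines of the reply that match it, lines (a string "A,B") keeps lines A to B, and quiet returns only ok. Input that does not fit is refused with a message, and nothing moves.
- robot.get_obs(): the state, without advancing time (a new reading comes with each control period).
- robot.camera(name): name is "side" or "top" or "wrist"; returns a dict with "img" (420x560x3 uint8, red, green, blue), "fx", "fy", "cx", "cy" (pixels), "xyz" and "attitude" of the camera in the world. Camera axes: x right, y down, z forward; pixel columns grow to the right and rows downward; lengths in m; the calibration is good to about 2 mm. A picture is of the moment at which its call begins. There is no depth.
- robot.hand_in(): hands the job in; it is judged then, once.
The state is a dict: "time": time; "q": joint angles; "joint_velocities": joint speeds; "joint_torque": joint torques, N m; "position": TCP position; "tool_rot": TCP orientation; "ft_force": force on the tool from outside, world axes, zero at the start; "moment": the same for the moment, N m; "grip_width": finger opening in m; "grip_force": force on a finger pad.
Only numpy, scipy, OpenCV 4.12 (cv2) and the standard library are available. Lean on these libraries where they do the work, as an engineer would, in place of code of your own. Each camera call takes 0.05 s, during which the arm holds its last target. There are 200 camera calls.

## Working session

There is one attempt and no reset: what is moved stays moved. The work goes in short steps, Python scripts to look and compute and a tool call to move; the robot and the scene stay as the last step left them, time stands still between calls to the robot, and variables do not carry over. Pictures are saved under pics/ and viewed, at most 15 in all, crops included, and the job is handed in when it is done.

```bash
ls; mkdir -p pics; python3 - <<'E'
from rig import robot
import cv2
o=robot.get_obs();print(o,robot.grip_depth)
for n in("top","side"):
    c=robot.camera(n);cv2.imwrite(f"pics/{n}0.png",c["img"][:,:,::-1])
    print({k:v for k,v in c.items() if k!="img"})
E
```

```text
pics
rig.py
{'time': 0.0, 'q': array([-1.31851314e+00,  5.28502481e-01,  1.43390419e+00, -1.04714659e-05,
        1.18140843e+00, -1.78531281e-01]), 'joint_velocities': array([ 0.00061053,  0.00028549,  0.00010884, -0.00026108,  0.00174422,
       -0.00067138]), 'joint_torque': array([ 2.45207257e-04, -4.40044177e+01, -1.76592547e+01,  6.32848218e-02,
        5.82044001e-02, -1.72791392e-04]), 'position': array([ 0.26082521, -0.56715926,  0.22154874]), 'tool_rot': array([ 9.76888401e-01,  2.13747085e-01, -4.58065095e-05, -1.11029166e-03]), 'ft_force': array([-0.58787502, -0.92927928,  0.12525688]), 'moment': array([-0.01554824, -0.04612501,  0.00062573]), 'grip_force': 0.0, 'grip_width': 0.08713105601660578} 0.0187
{'fx': 381.34476028970994, 'fy': 381.34476028970994, 'cx': 286.14699422642315, 'cy': 214.43797030007192, 'xyz': array([ 0.4296029 , -0.01537616,  0.86854283]), 'attitude': array([ 0.70842548, -0.70218197,  0.04623594, -0.0541855 ])}
{'fx': 452.00799019433884, 'fy': 452.00799019433884, 'cx': 276.99976437819385, 'cy': 215.46831489699275, 'xyz': array([0.02493122, 0.72423759, 0.54491027]), 'attitude': array([-0.27566493,  0.82016565, -0.47564637,  0.15842246])}
```

View pics/top0.png

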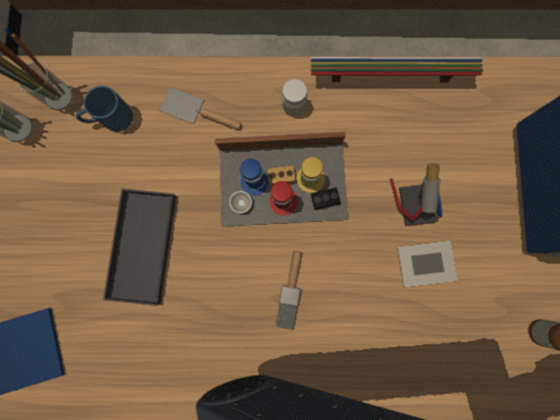

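View pics/side0.png

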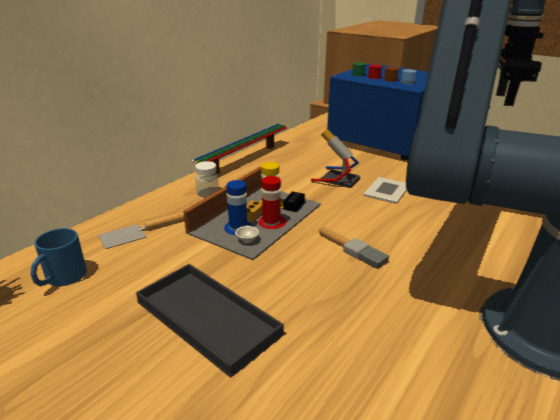

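The top view shows the tray at (140,247), the board at (283,180), the blue, red and yellow caps at (251,170), (282,191) and (312,167), the brass mould at (282,175), the black mould at (326,199) and the pad patch at (428,264). There is also an unlisted bowl on the board at (241,203). The side view shows the same layout, with the torch behind the pad.

```bash
cat > h.py <<'E'
import numpy as np, cv2
from scipy.spatial.transform import Rotation as R
from rig import robot
def cast(c,uv,z):
    uv=np.atleast_2d(np.asarray(uv,float))
    d=np.c_[(uv[:,0]-c["cx"])/c["fx"],(uv[:,1]-c["cy"])/c["fy"],np.ones(len(uv))]
    d=R.from_quat(c["attitude"]).apply(d)
    return c["xyz"]+d*((z-c["xyz"][2])/d[:,2])[:,None]
def proj(c,p):
    q=R.from_quat(c["attitude"]).inv().apply(np.atleast_2d(p)-c["xyz"])
    return np.c_[c["cx"]+c["fx"]*q[:,0]/q[:,2],c["cy"]+c["fy"]*q[:,1]/q[:,2]]
def hsv(c): return cv2.cvtColor(c["img"],cv2.COLOR_RGB2HSV)
def crop(c,u0,v0,w,h,k,name):
    cv2.imwrite(name,cv2.resize(c["img"][v0:v0+h,u0:u0+w,::-1],None,fx=k,fy=k,interpolation=cv2.INTER_CUBIC))
def rel(target,yaw=None):
    "tool-axis shift from measured TCP to target TCP"
    o=robot.get_obs();r=R.from_quat(o["tool_rot"])
    return r.inv().apply(np.asarray(target)-o["position"])
E
python3 - <<'E'
from h import *
c=robot.camera("top"); crop(c,205,125,160,115,5,"pics/b0.png")
H=hsv(c)
def blob(m,box):
    M=np.zeros(m.shape,np.uint8);u0,v0,u1,v1=box;M[v0:v1,u0:u1]=m[v0:v1,u0:u1]
    cs,_=cv2.findContours(M,cv2.RETR_EXTERNAL,cv2.CHAIN_APPROX_NONE);return max(cs,key=cv2.contourArea)
V=H[...,2]
t=cv2.minAreaRect(blob(((V<70)*255).astype(np.uint8),(95,180,185,312)))
bx=cv2.boxPoints(t)
p=cast(c,bx,.025);print("tray",t,p,p.mean(0))
p=cast(c,blob(((H[...,1]<60)&(V>110))*np.uint8(255),(390,232,470,295))[:,0],0.008)
r=cv2.minAreaRect((p[:,:2]*1000).astype(np.float32));print("pad",r,cv2.boxPoints(r))
k=blob(((V<120))*np.uint8(255),(408,248,450,280));r=cv2.minAreaRect((cast(c,k[:,0],.008)[:,:2]*1000).astype(np.float32));print("patch",r)
E
```

```text
tray ((140.7210235595703, 246.76190185546875), (57.01751708984375, 113.13238525390625), 8.652542114257812) [[0.36242268 0.38946212 0.025     ]
 [0.61116442 0.36994334 0.025     ]
 [0.59233396 0.24065448 0.025     ]
 [0.34550831 0.26528666 0.025     ]] [0.47785734 0.31633665 0.025     ]
pad ((444.79937744140625, -319.8204650878906), (88.52873992919922, 119.28733825683594), 7.332602500915527) [[ 393.28473 -266.31396]
 [ 408.50928 -384.6258 ]
 [ 496.31403 -373.32697]
 [ 481.08948 -255.01514]]
patch ((444.8766784667969, -320.703857421875), (43.08301544189453, 66.75749969482422), 7.601556777954102)
```

View pics/b0.png

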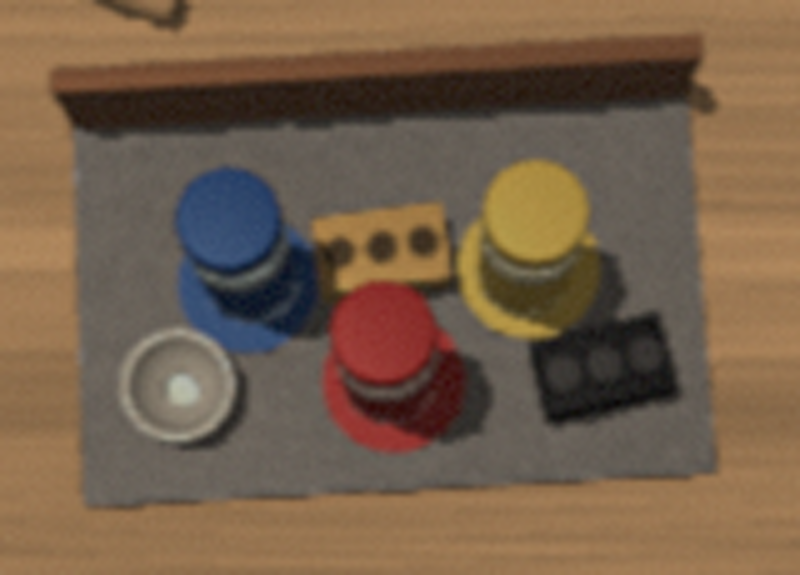

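The crop shows the cap tops at zoomed (229,217) blue, (385,332) red and (537,210) yellow. Parts of the spots are visible below the jars. The brass mould spans (312..452, 205..292), and the bowl is at (180,385).

```bash
python3 - <<'E'
from h import *
from scipy.optimize import least_squares
c=robot.camera("top");H=hsv(c);h,s,v=[H[...,i].astype(int) for i in range(3)]
cap={"blue":(229,217),"red":(385,332),"yellow":(537,210)}
sp={"blue":(249,281),"red":(394.5,380),"yellow":(530,268)}
hue={"blue":(h>100)&(h<130)&(s>120),"red":((h<6)|(h>172))&(s>150),"yellow":(h>19)&(h<32)&(s>130)}
side=robot.camera("side")
for n in cap:
    z=lambda q:np.array(q)/5.+[205,125]
    P=cast(c,z(cap[n]),.116)[0];S=cast(c,z(sp[n]),.006)[0]
    m=(hue[n]*255).astype(np.uint8);m[:125]=0;m[240:]=0;m[:,:205]=0;m[:,365:]=0
    cs,_=cv2.findContours(m,cv2.RETR_EXTERNAL,cv2.CHAIN_APPROX_NONE);k=cv2.convexHull(np.vstack([q for q in cs if cv2.contourArea(q)>15]))[:,0]
    a=cast(c,k,.116)[:,:2];b=cast(c,k,.006)[:,:2]
    a=a[k[:,1]<z(cap[n])[1]+2];b=b[k[:,1]>z(sp[n])[1]-2]
    fit=lambda q,r,x0:least_squares(lambda x:np.hypot(*(q-x).T)-r,x0[:2],loss="soft_l1",f_scale=.001)
    A=fit(a,.0215,P);B=fit(b,.033,S)
    print(n,P,S,"fit cap",A.x,np.std(A.fun),"spot",B.x,np.std(B.fun),"side px",proj(side,[*A.x,.116]))
q=np.array([(312,219),(445,203),(452,278),(335,292)])/5.+[205,125]
print("brass",cast(c,q,.03)); 
q=np.array([(530,345),(660,315),(678,395),(548,424)])/5.+[205,125]
print("black",cast(c,q,.03).mean(0),"bowl",cast(c,np.array([180,385])/5+[205,125],.03))
q=np.array([(52,72),(700,37),(80,505),(715,470)])/5.+[205,125]
print("back",cast(c,q[:2],.066),"front",cast(c,q[2:],.006))
E
```

```text
blue [0.63111848 0.06631509 0.116     ] [0.6301678 0.068289  0.006    ] fit cap [0.62922144 0.06747553] 0.00044051096234118604 spot [0.63370367 0.06927485] 0.0010683077660499666 side px [[236.94741752 183.3786675 ]]
red [0.58399754 0.00241629 0.116     ] [5.84131263e-01 4.02080282e-04 6.00000000e-03] fit cap [0.58386246 0.00337783] 0.0012908533143526895 spot [0.58693224 0.00128176] 0.0008077192945630183 side px [[271.44395295 178.78619443]]
yellow [ 0.63488294 -0.05868946  0.116     ] [ 0.63725227 -0.06177858  0.006     ] fit cap [ 0.63454028 -0.05691604] 0.00021266038604884392 spot [ 0.63913165 -0.05956044] 0.0008548007077478301 side px [[270.0777095  164.63428892]]
brass [[ 0.65347196  0.03805125  0.03      ]
 [ 0.66132032 -0.02204058  0.03      ]
 [ 0.62662004 -0.02542144  0.03      ]
 [ 0.61980371  0.02714271  0.03      ]]
black [ 0.58525785 -0.0935253   0.03      ] bowl [[0.57682369 0.09581748 0.03      ]]
back [[ 0.70932414  0.15091442  0.066     ]
 [ 0.72693434 -0.13291869  0.066     ]] front [[ 0.5251737   0.14317937  0.006     ]
 [ 0.54364156 -0.14601322  0.006     ]]
```

nudge_tcp --motion '[{"turn": 0.108}, {"turn": 0.108}, {"turn": 0.108}, {"turn": 0.107}, {"trans": [0.0202, -0.0356, 0.001]}, {"trans": [0.0202, -0.0356, 0.001]}, {"trans": [0.0202, -0.0356, 0.001]}, {"trans": [0.0202, -0.0356, 0.001]}, {"trans": [0.0202, -0.0356, 0.001]}, {"trans": [0.0202, -0.0356, 0.001]}, {"trans": [0.0202, -0.0356, 0.001]}, {"trans": [0.0202, -0.0356, 0.001]}, {"trans": [0.0202, -0.0356, 0.001]}, {"trans": [0.0202, -0.0356, 0.001]}, {"trans": [0.0202, -0.0356, 0.001]}, {"trans": [0.0202, -0.0356, 0.001]}, {"trans": [0.0202, -0.0356, 0.001]}, {"trans": [0.0202, -0.0356, 0.001]}, {"trans": [0.0202, -0.0356, 0.001]}, {"trans": [0.0202, -0.0356, 0.001]}]' --jaw 0.087 --squeeze 20

```text
time: 1.92
position: [0.585, 0.0038, 0.2065]
tool_rot: [1.0, 0.0, 0.0, 0.0]
ft_force: [0.4, -1.3, 0.5]
grip_width: 0.0868
grip_force: 0.0
```

nudge_tcp --motion '[{}, {}, {}]'

```text
time: 2.17
position: [0.5838, 0.0017, 0.2062]
tool_rot: [1.0, 0.0, -0.001, 0.0]
ft_force: [0.3, 0.1, 1.0]
grip_width: 0.0868
grip_force: 0.0
```

```bash
python3 -c "
from h import *
print(rel([.584,.003,.077]),robot.get_obs()['q'])
crop(robot.camera('wrist'),0,0,560,420,1,'pics/w0.png')"
```

```text
[ 0.0003678  -0.00133824  0.12923133] [-1.88053856e-01  4.91665825e-01  1.55496931e+00 -6.70148953e-04
  1.09605462e+00  1.38222876e+00]
```

View pics/w0.png

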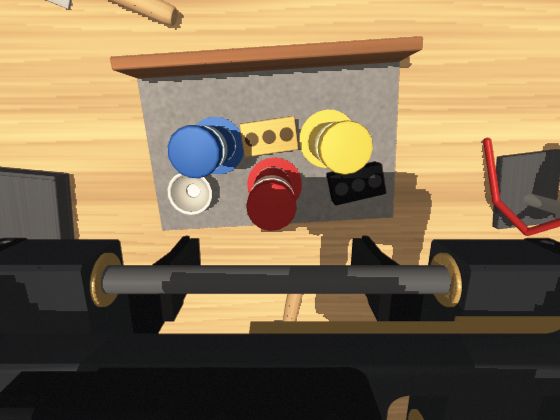

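The wrist view shows the red cap at (271,204), the blue cap at (195,151) and the yellow cap at (345,146). I'll check these against the top view before descending.

```bash
python3 -c "
from h import *
c=robot.camera('wrist');print(cast(c,[[271,205],[195,151],[345,146]],.116))"
```

```text
[[ 0.58956166  0.00575785  0.116     ]
 [ 0.63534183  0.0677451   0.116     ]
 [ 0.63922188 -0.05480671  0.116     ]]
```

nudge_tcp --motion '[{"trans": [0, -0.001, 0.025]}, {"trans": [0, 0, 0.025]}, {"trans": [0, 0, 0.025]}, {"trans": [0, 0, 0.025]}, {"trans": [0, 0, 0.02]}, {"trans": [0, 0, 0.009]}, {}]'

```text
time: 2.85
position: [0.5824, 0.0015, 0.0756]
tool_rot: [1.0, -0.001, -0.002, -0.0]
ft_force: [0.8, 0.5, 1.1]
grip_width: 0.0866
grip_force: 0.0
```

nudge_tcp --motion '[{"trans": [0.003, -0.001, 0]}, {}]'

```text
time: 3.02
position: [0.5891, 0.0029, 0.079]
tool_rot: [1.0, -0.001, 0.002, 0.0]
ft_force: [0.5, -0.2, 0.5]
grip_width: 0.0869
grip_force: 0.0
```

nudge_tcp --motion '[{}, {}, {}, {}, {}, {}, {}, {}]' --jaw 0.03 --squeeze 25

```text
time: 3.68
position: [0.5873, 0.0039, 0.0775]
tool_rot: [1.0, -0.0, -0.0, -0.0]
ft_force: [-0.3, 0.5, 0.7]
grip_width: 0.0434
grip_force: 24.9
```

nudge_tcp --motion '[{"trans": [0, 0, -0.015]}, {"trans": [0, 0, -0.025]}, {"trans": [0, 0, -0.03]}, {"trans": [0, 0, -0.03]}, {"trans": [0, 0, -0.03]}, {"trans": [-0.008, -0.014, 0]}, {"trans": [-0.0163, -0.0295, 0]}, {"trans": [-0.0163, -0.0295, 0]}, {"trans": [-0.0163, -0.0295, 0]}, {"trans": [-0.0163, -0.0295, 0]}, {"trans": [-0.0163, -0.0295, 0]}, {"trans": [-0.0163, -0.0295, 0]}, {"trans": [-0.0163, -0.0295, 0]}, {"trans": [-0.0163, -0.0295, 0]}, {"trans": [-0.0163, -0.0295, 0]}, {"trans": [-0.0163, -0.0295, 0]}, {"trans": [-0.008, -0.014, 0]}, {}, {}, {}]'

```text
time: 5.35
position: [0.4079, 0.3261, 0.2068]
tool_rot: [1.0, 0.0, -0.001, 0.001]
ft_force: [0.1, -0.1, -2.4]
grip_width: 0.0434
grip_force: 24.9
```

```bash
python3 -c "
from h import *
print(rel([.408,.326,.0765]),robot.get_obs()['q']);c=robot.camera('top');crop(c,90,120,180,200,3,'pics/t1.png')"
```

```text
[ 2.43899805e-04 -9.94252978e-05  1.30263553e-01] [ 4.60510339e-01  4.11688944e-01  1.70487187e+00 -6.94373687e-04
  1.02676306e+00  2.03152972e+00]
```

View pics/t1.png

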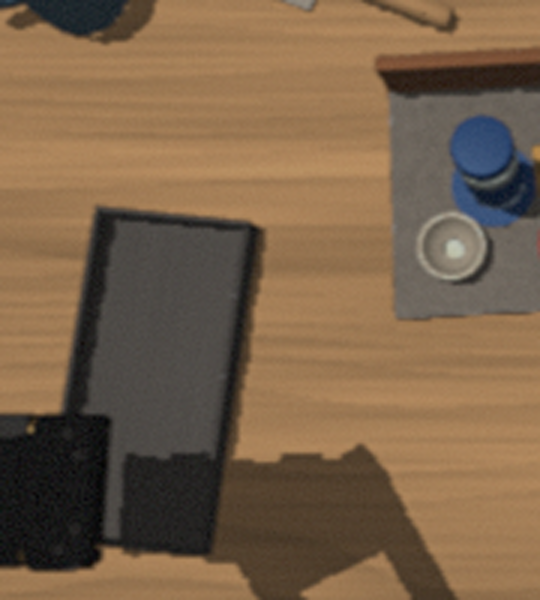

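The gripper is over the near end of the tray. The tray corners at zoomed (98,207), (255,225) and (210,553) agree with the measurement, so I can lower the jar.

nudge_tcp --motion '[{"trans": [0, 0, 0.03]}, {"trans": [0, 0, 0.03]}, {"trans": [0, 0, 0.03]}, {"trans": [0, 0, 0.02]}, {"trans": [0, 0, 0.012]}, {"trans": [0, 0, 0.005]}, {"trans": [0, 0, 0.003]}, {}, {}]'

```text
time: 6.15
position: [0.4094, 0.3267, 0.0783]
tool_rot: [1.0, -0.001, 0.001, -0.0]
ft_force: [-0.2, 0.4, -2.8]
grip_width: 0.0435
grip_force: 24.9
```

nudge_tcp --motion '[{}, {}, {}, {}, {}, {}]' --jaw 0.087

```text
time: 6.65
position: [0.4085, 0.3269, 0.0778]
tool_rot: [1.0, -0.0, 0.0, -0.0]
ft_force: [-0.4, 0.0, -0.6]
grip_width: 0.0755
grip_force: 0.0
```

nudge_tcp --motion '[{"trans": [0, 0, -0.02]}, {"trans": [0, 0, -0.035]}, {"trans": [0, 0, -0.035]}, {"trans": [0, 0, -0.035]}]'

```text
time: 6.98
position: [0.4078, 0.3264, 0.2036]
tool_rot: [1.0, -0.0, -0.001, 0.0]
ft_force: [0.9, -0.0, -0.0]
grip_width: 0.0865
grip_force: 0.0
```

```bash
python3 -c "
from h import *
print(rel([.633,.0675,.078]))"
```

```text
[0.22542013 0.25881258 0.12546193]
```

nudge_tcp --motion '[{"trans": [0.0225, 0.0259, 0]}, {"trans": [0.0225, 0.0259, 0]}, {"trans": [0.0225, 0.0259, 0]}, {"trans": [0.0225, 0.0259, 0]}, {"trans": [0.0225, 0.0259, 0]}, {"trans": [0.0225, 0.0259, 0]}, {"trans": [0.0225, 0.0259, 0]}, {"trans": [0.0225, 0.0259, 0]}, {"trans": [0.0225, 0.0259, 0]}, {"trans": [0.0225, 0.0259, 0]}, {}, {"trans": [0, 0, 0.03]}, {"trans": [0, 0, 0.03]}, {"trans": [0, 0, 0.03]}, {"trans": [0, 0, 0.02]}, {"trans": [0, 0, 0.012]}, {"trans": [0, 0, 0.003]}, {}, {}]'

```text
time: 8.57
position: [0.6343, 0.0678, 0.0787]
tool_rot: [1.0, 0.0, 0.001, 0.0]
ft_force: [0.5, -1.1, -0.0]
grip_width: 0.087
grip_force: 0.0
```

nudge_tcp --motion '[{}, {}, {}, {}, {}, {}, {}, {}]' --jaw 0.03 --squeeze 25

```text
time: 9.23
position: [0.6333, 0.0678, 0.0775]
tool_rot: [1.0, -0.0, -0.0, -0.0]
ft_force: [0.1, 0.5, 0.7]
grip_width: 0.0433
grip_force: 24.9
```

```bash
python3 -c "
from h import *
print(rel([.548,.314,.205]))
c=robot.camera('top');H=hsv(c);h,s,v=[H[...,i].astype(int) for i in range(3)]
m=(((h<6)|(h>172))&(s>120)&(v>50)).astype(np.uint8);m[:,200:]=0;n,l,st,ce=cv2.connectedComponentsWithStats(m)
print([(st[i].tolist(),ce[i],cast(c,ce[i],.115)) for i in range(1,n) if st[i,4]>60])"
```

```text
[-0.08540623 -0.24621585 -0.12738618]
[]
```

nudge_tcp --motion '[{"trans": [0, 0, -0.015]}, {"trans": [0, 0, -0.025]}, {"trans": [0, 0, -0.03]}, {"trans": [0, 0, -0.03]}, {"trans": [0, 0, -0.03]}, {}]'

```text
time: 9.78
position: [0.6373, 0.0675, 0.2138]
tool_rot: [1.0, -0.0, 0.006, 0.0]
ft_force: [1.6, -0.0, -0.5]
grip_width: 0.0436
grip_force: 24.9
```

```bash
python3 -c "
from h import *
crop(robot.camera('top'),0,0,560,420,1,'pics/t2.png')"
```

```text
(no output)
```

View pics/t2.png

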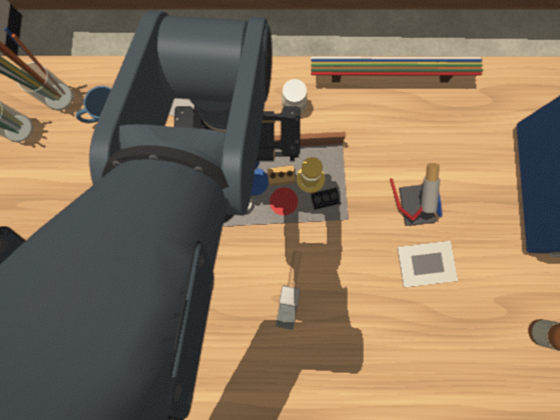

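The arm hides the tray in this view. The red spot is bare at (284,201), and brass, yellow and black are undisturbed. Carry on with blue.

nudge_tcp --motion '[{"trans": [-0.006, -0.016, 0]}, {"trans": [-0.0106, -0.0308, 0]}, {"trans": [-0.0106, -0.0308, 0]}, {"trans": [-0.0106, -0.0308, 0]}, {"trans": [-0.0106, -0.0308, 0]}, {"trans": [-0.0106, -0.0308, 0]}, {"trans": [-0.0106, -0.0308, 0]}, {"trans": [-0.0106, -0.0308, 0]}, {"trans": [-0.005, -0.0146, 0]}, {}, {}, {}]'

```text
time: 10.83
position: [0.5479, 0.3126, 0.2062]
tool_rot: [1.0, -0.0, -0.001, 0.001]
ft_force: [-0.5, 0.5, -3.2]
grip_width: 0.0437
grip_force: 24.9
```

```bash
python3 -c "
from h import *
print(rel([.548,.314,.0765]))
c=robot.camera('side');H=hsv(c);crop(c,80,80,300,300,2,'pics/s2.png')"
```

```text
[ 0.00032681 -0.0015845   0.12969019]
```

View pics/s2.png

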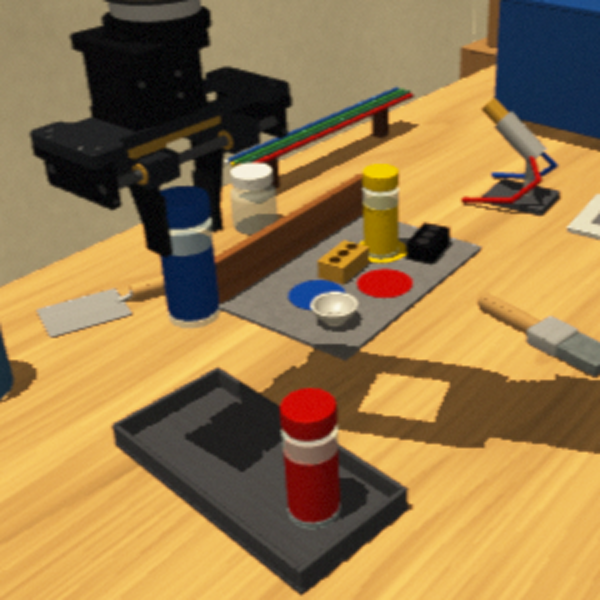

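Red stands upright in the tray at zoomed (312,460), and the blue jar is held straight. The blue and red spots are clear.

nudge_tcp --motion '[{"trans": [0, -0.0015, 0.03]}, {"trans": [0, 0, 0.03]}, {"trans": [0, 0, 0.03]}, {"trans": [0, 0, 0.02]}, {"trans": [0, 0, 0.012]}, {"trans": [0, 0, 0.005]}, {"trans": [0, 0, 0.003]}, {}, {}]'

```text
time: 11.63
position: [0.5494, 0.3155, 0.0789]
tool_rot: [1.0, -0.0, 0.001, -0.0]
ft_force: [0.2, -0.4, -2.1]
grip_width: 0.0431
grip_force: 24.9
```

nudge_tcp --motion '[{}, {}, {}, {}, {}, {}]' --jaw 0.087

```text
time: 12.13
position: [0.5483, 0.3155, 0.0779]
tool_rot: [1.0, -0.0, 0.0, -0.0]
ft_force: [1.1, -0.1, 0.7]
grip_width: 0.0759
grip_force: 0.0
```

nudge_tcp --motion '[{"trans": [0, 0, -0.02]}, {"trans": [0, 0, -0.035]}, {"trans": [0, 0, -0.035]}, {"trans": [0, 0, -0.035]}]'

```text
time: 12.47
position: [0.5477, 0.3152, 0.2035]
tool_rot: [1.0, -0.0, -0.001, 0.0]
ft_force: [0.6, 0.5, 0.8]
grip_width: 0.086
grip_force: 0.0
```

```bash
python3 -c "
from h import *
print(rel([.638,-.0575,.078]))"
```

```text
[0.09050755 0.37266116 0.12551434]
```

nudge_tcp --motion '[{"trans": [0.0082, 0.0339, 0]}, {"trans": [0.0082, 0.0339, 0]}, {"trans": [0.0082, 0.0339, 0]}, {"trans": [0.0082, 0.0339, 0]}, {"trans": [0.0082, 0.0339, 0]}, {"trans": [0.0082, 0.0339, 0]}, {"trans": [0.0082, 0.0339, 0]}, {"trans": [0.0082, 0.0339, 0]}, {"trans": [0.0082, 0.0339, 0]}, {"trans": [0.0082, 0.0339, 0]}, {"trans": [0.0085, 0.0336, 0]}, {}, {"trans": [0, 0, 0.03]}, {"trans": [0, 0, 0.03]}, {"trans": [0, 0, 0.03]}, {"trans": [0, 0, 0.02]}, {"trans": [0, 0, 0.012]}, {"trans": [0, 0, 0.003]}, {}, {}]'

```text
time: 14.13
position: [0.6397, -0.0573, 0.0787]
tool_rot: [1.0, -0.0, 0.001, 0.0]
ft_force: [-0.2, 0.9, 0.3]
grip_width: 0.0868
grip_force: 0.0
```

nudge_tcp --motion '[{}, {}, {}, {}, {}, {}, {}, {}]' --jaw 0.03 --squeeze 25

```text
time: 14.8
position: [0.6386, -0.0571, 0.0776]
tool_rot: [1.0, -0.0, -0.0, -0.0]
ft_force: [-0.0, 0.5, 0.6]
grip_width: 0.0438
grip_force: 25.0
```

nudge_tcp --motion '[{"trans": [0, 0, -0.015]}, {"trans": [0, 0, -0.025]}, {"trans": [0, 0, -0.03]}, {"trans": [0, 0, -0.03]}, {"trans": [0, 0, -0.03]}, {}, {}]'

```text
time: 15.38
position: [0.6396, -0.0575, 0.2093]
tool_rot: [1.0, -0.0, 0.002, 0.001]
ft_force: [0.1, 0.4, -2.3]
grip_width: 0.0436
grip_force: 25.0
```

```bash
python3 -c "
from h import *
print(rel([.478,.320,.205]))"
```

```text
[-0.16166125 -0.37745883  0.00326593]
```

nudge_tcp --motion '[{"trans": [-0.007, -0.0165, 0]}, {"trans": [-0.0147, -0.0345, 0]}, {"trans": [-0.0147, -0.0345, 0]}, {"trans": [-0.0147, -0.0345, 0]}, {"trans": [-0.0147, -0.0345, 0]}, {"trans": [-0.0147, -0.0345, 0]}, {"trans": [-0.0147, -0.0345, 0]}, {"trans": [-0.0147, -0.0345, 0]}, {"trans": [-0.0147, -0.0345, 0]}, {"trans": [-0.0147, -0.0345, 0]}, {"trans": [-0.0147, -0.0345, 0]}, {"trans": [-0.007, -0.016, 0]}, {}, {}, {}]'

```text
time: 16.63
position: [0.4764, 0.3197, 0.2059]
tool_rot: [1.0, 0.0, -0.002, 0.001]
ft_force: [-0.3, 0.9, -1.8]
grip_width: 0.0434
grip_force: 25.0
```

```bash
python3 -c "
from h import *
print(rel([.478,.320,.0765]))"
```

```text
[ 0.00207059 -0.00058459  0.12942698]
```

nudge_tcp --motion '[{"trans": [0.001, -0.0005, 0.03]}, {"trans": [0, 0, 0.03]}, {"trans": [0, 0, 0.03]}, {"trans": [0, 0, 0.02]}, {"trans": [0, 0, 0.012]}, {"trans": [0, 0, 0.005]}, {"trans": [0, 0, 0.003]}, {}, {}]'

```text
time: 17.38
position: [0.4797, 0.3207, 0.0783]
tool_rot: [1.0, -0.001, 0.001, -0.0]
ft_force: [0.0, -1.0, -1.4]
grip_width: 0.0434
grip_force: 25.0
```

nudge_tcp --motion '[{}, {}, {}, {}, {}, {}]' --jaw 0.087

```text
time: 17.88
position: [0.4788, 0.3209, 0.0778]
tool_rot: [1.0, -0.0, 0.0, -0.0]
ft_force: [0.5, -0.1, -1.0]
grip_width: 0.0756
grip_force: 0.0
```

nudge_tcp --motion '[{"trans": [0, 0, -0.02]}, {"trans": [0, 0, -0.035]}, {"trans": [0, 0, -0.035]}, {"trans": [0, 0, -0.035]}, {"trans": [0, 0.03, 0]}, {"trans": [0, 0.04, 0]}, {"trans": [0, 0.04, 0]}, {"trans": [0, 0.04, 0]}, {"trans": [0, 0.04, 0]}, {"trans": [0, 0.04, 0]}, {"trans": [0, 0.04, 0]}, {"trans": [0, 0.04, 0]}, {}, {}, {}]'

```text
time: 19.13
position: [0.4784, 0.0109, 0.2025]
tool_rot: [1.0, -0.001, -0.0, -0.0]
ft_force: [-0.2, 0.7, -0.4]
grip_width: 0.0872
grip_force: 0.0
```

```bash
python3 -c "
from h import *
c=robot.camera('top');crop(c,80,120,280,210,2.8,'pics/t3.png')
print(rel([.6395,.0055,.15]))"
```

```text
[0.16120937 0.00625315 0.0524224 ]
```

View pics/t3.png

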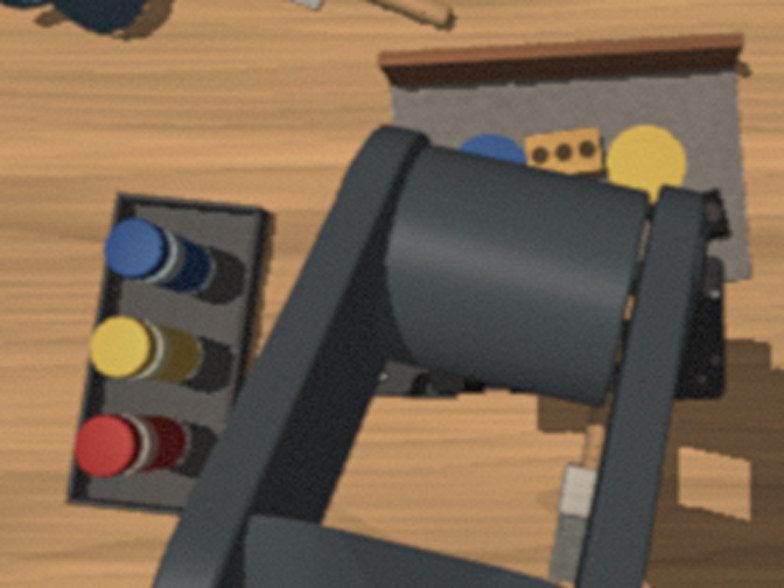

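All three jars stand in the tray, with caps at zoomed (136,247) blue, (122,347) yellow and (107,446) red. The brass corners are at (524,136) and (600,127). Next I'll get a clear wrist view of the board and fit the spots and mould.

```bash
python3 - <<'E'
from h import *
t=robot.camera("top");w=robot.camera("wrist")
crop(w,0,0,560,420,1,"pics/w3.png")
z=lambda q:np.array(q)/2.8+[80,120]
print("caps",cast(t,z([(136,247),(122,347),(107,446)]),.115))
print("brass back edge",cast(t,z([(524,136),(600,127)]),.03))
def spots(c,tag):
    H=hsv(c);h,s,v=[H[...,i].astype(int) for i in range(3)]
    hue={"blue":(h>100)&(h<130)&(s>120)&(v>60),"red":((h<6)|(h>172))&(s>150)&(v>60),"yellow":(h>23)&(h<32)&(s>130)}
    for n,m in hue.items():
        k,l,st,ce=cv2.connectedComponentsWithStats(m.astype(np.uint8))
        for i in range(1,k):
            if st[i,4]>250:
                p=cast(c,ce[i],.0065)[0]
                if .5<p[0]<.72 and abs(p[1])<.15: print(tag,n,st[i],p)
spots(t,"top");spots(w,"wrist")
E
```

```text
caps [[0.5474759  0.31047019 0.115     ]
 [0.47570981 0.31552364 0.115     ]
 [0.40649309 0.3211978  0.115     ]]
brass back edge [[ 0.65399928  0.03864194  0.03      ]
 [ 0.66189008 -0.02268314  0.03      ]]
wrist blue [ 190   11   61   68 3244] [0.63342678 0.07223312 0.0065    ]
wrist red [ 255   59   59   64 2934] [0.58722322 0.00404021 0.0065    ]
wrist yellow [ 313    2   61   69 3309] [ 0.64134122 -0.05796086  0.0065    ]
```

View pics/w3.png

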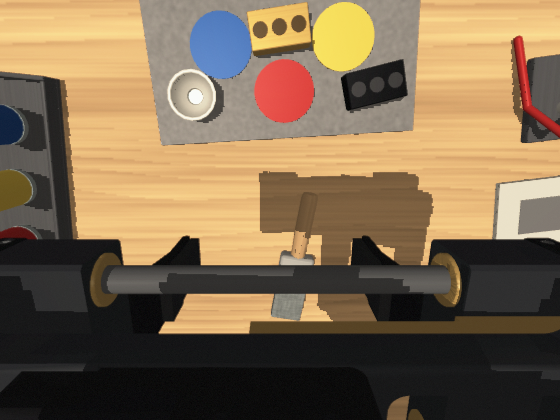

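The wrist view shows all three spots bare: blue (220,45), red (284,90), yellow (343,36). The brass mould is at (280,27). The spot fits agree within about 3 mm with where I gripped the jars, so next is the mould.

nudge_tcp --motion '[{"trans": [0.0324, 0.001, 0]}, {"trans": [0.0324, 0.001, 0]}, {"trans": [0.0324, 0.001, 0]}, {"trans": [0.0324, 0.001, 0]}, {"trans": [0.0324, 0.001, 0]}, {"turn": -0.1214}, {"turn": -0.1214}, {"turn": -0.1214}, {"turn": -0.1214}, {"turn": -0.1214}, {"turn": -0.1214}, {"turn": -0.1214}, {"turn": -0.1214}, {"turn": -0.1214}, {"turn": -0.1214}, {"turn": -0.1214}, {"turn": -0.1214}, {"turn": -0.1214}, {"turn": -0.1214}]' --jaw 0.07

```text
time: 20.87
position: [0.6404, 0.008, 0.2023]
tool_rot: [0.657, 0.754, -0.0, -0.0]
ft_force: [0.1, -0.1, -0.6]
grip_width: 0.0704
grip_force: 0.0
```

nudge_tcp --motion '[{"trans": [0, 0, 0.03]}, {"trans": [0, 0, 0.03]}, {"trans": [0, 0, 0.03]}, {"trans": [0, 0, 0.03]}, {}, {}, {}]'

```text
time: 21.45
position: [0.6417, 0.0068, 0.0838]
tool_rot: [0.66, 0.752, 0.001, 0.001]
ft_force: [0.8, -0.0, 0.3]
grip_width: 0.0702
grip_force: 0.0
```

```bash
python3 -c "
from h import *
print(rel([.640,.006,.0085]),R.from_quat(robot.get_obs()['tool_rot']).as_matrix()[:,0],robot.get_obs()['q'])
c=robot.camera('top');crop(c,205,125,160,115,5,'pics/t4.png')"
```

```text
[-0.00050447 -0.00196121  0.07528653] [-1.29884332e-01  9.91529011e-01 -5.29160413e-04] [-1.63318555e-01  7.19764752e-01  1.49781287e+00  1.00218790e-04
  9.21922245e-01 -2.93631910e-01]
```

View pics/t4.png

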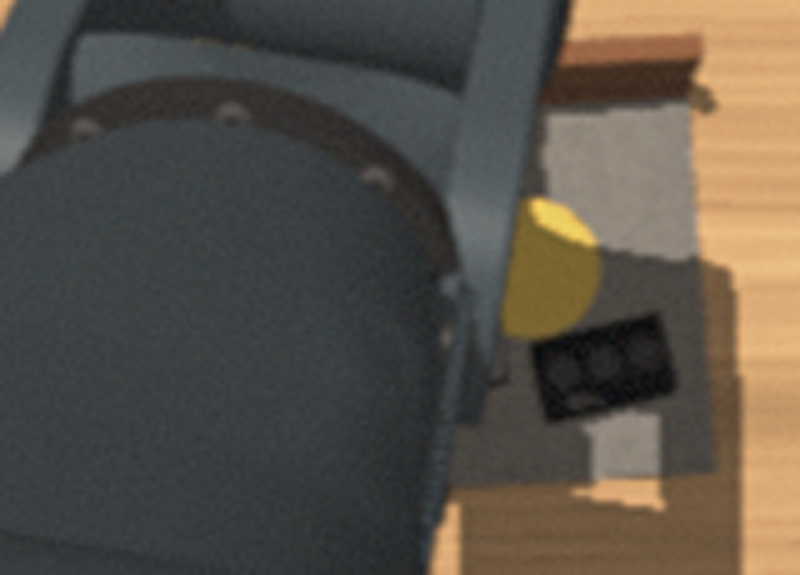

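The arm hides the mould here and the black mould is untouched at zoomed (605,365). Pose and yaw match the target, so I'll descend with a force check.

nudge_tcp --motion '[{"trans": [0, -0.002, 0.02]}, {"trans": [0, 0, 0.02]}, {"trans": [0, 0, 0.015]}, {"trans": [0, 0, 0.01]}, {"trans": [0, 0, 0.006]}, {}, {}]'

```text
time: 22.08
position: [0.6395, 0.0054, 0.0126]
tool_rot: [0.66, 0.751, 0.0, 0.001]
ft_force: [0.1, 0.3, 0.1]
grip_width: 0.0697
grip_force: 0.0
```

```bash
python3 -c "
from h import *
print(rel([.640,.006,.0085]))"
```

```text
[0.00050054 0.00055383 0.00406212]
```

nudge_tcp --motion '[{"trans": [0, 0, 0.003]}, {"trans": [0, 0, 0.001]}, {}]'

```text
time: 22.33
position: [0.6389, 0.0054, 0.008]
tool_rot: [0.66, 0.751, 0.0, 0.0]
ft_force: [-0.3, -0.5, -0.2]
grip_width: 0.0699
grip_force: 0.0
```

nudge_tcp --motion '[{}, {}, {}, {}, {}, {}, {}, {}]' --jaw 0.02 --squeeze 40

```text
time: 23.0
position: [0.6395, 0.0054, 0.0077]
tool_rot: [0.66, 0.751, 0.0, 0.001]
ft_force: [2.3, -0.6, -0.5]
grip_width: 0.0358
grip_force: 40.0
```

nudge_tcp --motion '[{"trans": [0, 0, -0.01]}, {"trans": [0, 0, -0.02]}, {"trans": [0, 0, -0.03]}, {"trans": [0, 0, -0.04]}, {"trans": [0, 0, -0.04]}, {"trans": [0, 0, -0.04]}, {}, {}, {}]'

```text
time: 23.75
position: [0.6365, 0.0058, 0.1865]
tool_rot: [0.66, 0.751, -0.001, -0.002]
ft_force: [-0.8, -0.5, -5.1]
grip_width: 0.0358
grip_force: 40.0
```

```bash
python3 -c "
from h import *
print(rel([.440,-.321,.19]),robot.get_obs()['q'])
crop(robot.camera('side'),130,40,300,200,2.5,'pics/s5.png')"
```

```text
[-0.29888478 -0.23685206 -0.00289958] [-1.66065078e-01  5.84720650e-01  1.43437675e+00 -1.70793089e-04
  1.12673908e+00 -2.94698435e-01]
```

View pics/s5.png

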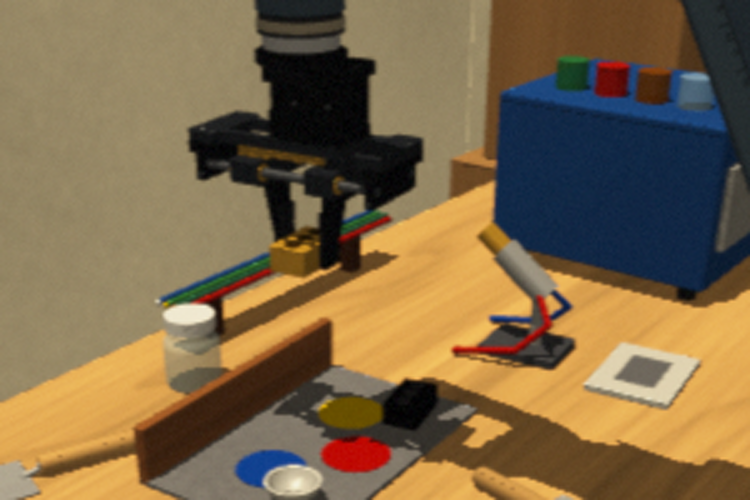

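Mould is gripped level, and the torch leans away from the pad. Carry it to above the pad, aiming 5 mm to the side away from the torch.

nudge_tcp --motion '[{"trans": [-0.0145, -0.0115, 0]}, {"trans": [-0.027, -0.0214, 0]}, {"trans": [-0.027, -0.0214, 0]}, {"trans": [-0.027, -0.0214, 0]}, {"trans": [-0.027, -0.0214, 0]}, {"trans": [-0.027, -0.0214, 0]}, {"trans": [-0.027, -0.0214, 0]}, {"trans": [-0.027, -0.0214, 0]}, {"trans": [-0.027, -0.0214, 0]}, {"trans": [-0.027, -0.0214, 0]}, {"trans": [-0.027, -0.0214, 0]}, {"trans": [-0.0145, -0.0115, 0]}, {}, {}, {}]'

```text
time: 25.05
position: [0.441, -0.3199, 0.1857]
tool_rot: [0.66, 0.751, 0.001, -0.002]
ft_force: [0.1, -0.0, -4.4]
grip_width: 0.0357
grip_force: 40.0
```

nudge_tcp --motion '[{"trans": [0, 0, 0.03]}, {"trans": [0, 0, 0.03]}, {"trans": [0, 0, 0.03]}, {}, {}, {}]'

```text
time: 25.55
position: [0.4429, -0.3211, 0.0983]
tool_rot: [0.66, 0.752, 0.0, 0.0]
ft_force: [0.2, -0.3, -3.2]
grip_width: 0.0354
grip_force: 40.0
```

```bash
python3 -c "
from h import *
o=robot.get_obs();print(rel([.440,-.3205,.0105]),o['q'],o['ft_force'])
crop(robot.camera('side'),250,80,240,180,3,'pics/s6.png')"
```

```text
[ 0.00108275 -0.00288071  0.08780495] [-8.31711095e-01  6.03397858e-01  1.73743419e+00  1.69987462e-04
  7.99790514e-01 -9.61823171e-01] [ 0.17794338 -0.27841621 -3.24716376]
```

View pics/s6.png

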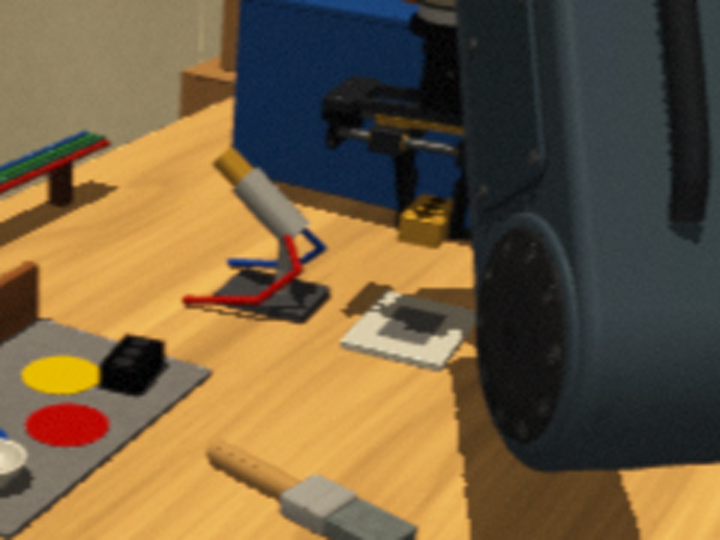

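The mould hovers over the pad. The near end of the body (325,100) will come close to the torch's handle end and hose at (300,228)/(325,245). I'll triangulate those before going down.

```bash
python3 - <<'E'
from h import *
t=robot.camera("top");s=robot.camera("side")
def tri(a,b):
    A=cast(t,a,0)[0]-t["xyz"];B=cast(s,b,0)[0]-s["xyz"]
    k=np.linalg.lstsq(np.c_[A,-B],s["xyz"]-t["xyz"],rcond=None)[0]
    P=t["xyz"]+k[0]*A;Q=s["xyz"]+k[1]*B;return (P+Q)/2,np.linalg.norm(P-Q)
y=.13
for n,a,b in [("handle low",(430,211),(350.5,157)),("hose",(440,214),(358.3,162)),("red bend",(413,219),(349,170)),("handle top",(432,166),(324,133))]:
    P,e=tri(a,b);d=P[:2]-[.445,-.320];print(n,P,e,"pad frame",d@[np.cos(y),np.sin(y)],d@[-np.sin(y),np.cos(y)])
print("body end proj",proj(s,np.array([.440,-.3205,.079])+.095*np.array([np.cos(y),np.sin(y),0])+np.array([[-np.sin(y),np.cos(y),0]])*np.array([[-.0375],[.0375]])))
crop(t,380,150,90,140,4,"pics/t6.png")
E
```

```text
handle low [ 0.55332721 -0.30784577  0.07344953] 0.0005482147092970615 pad frame 0.10898873443245496 -0.001991234056916821
hose [ 0.54777241 -0.33937625  0.04966895] 0.005950251266198215 pad frame 0.09939338463435252 -0.03253556614381562
red bend [ 0.53955445 -0.27946095  0.04884588] 0.000969338661778883 pad frame 0.09901183601177704 0.027939491491385568
handle top [ 0.63498944 -0.29647023  0.12703894] 0.001207857819927292 pad frame 0.19143654736627078 -0.001297893130121925
body end proj [[362.05400977 152.15486886]
 [351.97051189 161.47164199]]
```

View pics/t6.png

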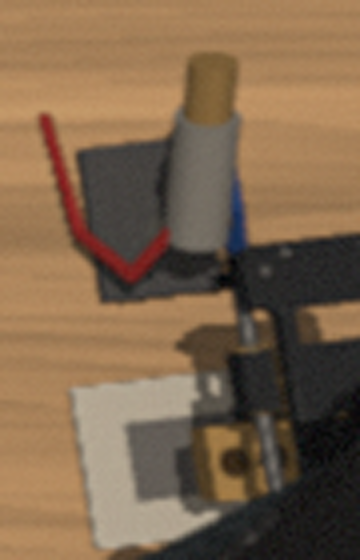

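The torch's nearest parts are 99 mm or more out at z ≈ 0.05 and 109 mm at z ≈ 0.073. The body end would be at about 89 mm and z ≥ 0.079, so it's clear. Descend.

nudge_tcp --motion '[{"trans": [0.001, -0.0045, 0.02]}, {"trans": [0, 0, 0.02]}, {"trans": [0, 0, 0.015]}, {"trans": [0, 0, 0.012]}, {"trans": [0, 0, 0.008]}, {"trans": [0, 0, 0.005]}, {}, {}]'

```text
time: 26.37
position: [0.4378, -0.3215, 0.0182]
tool_rot: [0.66, 0.751, -0.0, 0.001]
ft_force: [-0.5, -0.5, -4.3]
grip_width: 0.0357
grip_force: 40.0
```

```bash
python3 -c "
from h import *
print(rel([.4385,-.3205,.0105]))"
```

```text
[0.00087639 0.00080377 0.00771165]
```

nudge_tcp --motion '[{"trans": [0.001, 0, 0.004]}, {"trans": [0, 0, 0.0025]}, {"trans": [0, 0, 0.001]}, {}, {}]'

```text
time: 26.78
position: [0.4373, -0.32, 0.0101]
tool_rot: [0.66, 0.751, -0.0, 0.0]
ft_force: [-0.4, 0.2, -3.5]
grip_width: 0.0357
grip_force: 40.0
```

nudge_tcp --motion '[{"trans": [0, 0, 0.0005]}, {}, {}]'

```text
time: 27.03
position: [0.4374, -0.3202, 0.0097]
tool_rot: [0.66, 0.751, -0.0, 0.0]
ft_force: [-0.7, 0.1, -4.2]
grip_width: 0.0358
grip_force: 40.0
```

nudge_tcp --motion '[{}, {}, {}, {}, {}]' --jaw 0.06

```text
time: 27.45
position: [0.4374, -0.3202, 0.0098]
tool_rot: [0.66, 0.751, -0.0, 0.0]
ft_force: [-1.1, 0.6, 0.3]
grip_width: 0.0574
grip_force: 0.0
```

nudge_tcp --motion '[{"trans": [0, 0, -0.01]}, {"trans": [0, 0, -0.03]}, {"trans": [0, 0, -0.04]}, {"trans": [0, 0, -0.04]}, {"trans": [0, 0, -0.04]}, {"trans": [0, 0, -0.04]}, {"trans": [0.03, 0, 0]}, {"trans": [0.04, 0, 0]}, {"trans": [0.04, 0, 0]}, {"trans": [0.04, 0, 0]}, {"trans": [0.04, 0, 0]}, {"trans": [0.04, 0, 0]}, {"trans": [0.04, 0, 0]}, {"trans": [0.04, 0, 0]}, {}, {}]'

```text
time: 28.78
position: [0.3966, -0.0105, 0.2102]
tool_rot: [0.658, 0.753, 0.0, 0.0]
ft_force: [0.1, -0.4, 0.2]
grip_width: 0.0601
grip_force: 0.0
```

```bash
python3 - <<'E'
from h import *
t=robot.camera("top");H=hsv(t);h,s,v=[H[...,i].astype(int) for i in range(3)]
crop(t,350,130,150,160,3.5,"pics/t7.png")
print(robot.get_obs()['q'],rel([.408,.3267,.2]))
E
```

```text
[-3.12746534e-01  2.41799076e-01  1.98528869e+00 -5.05974062e-04
  9.12770211e-01 -4.43818884e-01] [0.33447341 0.0546575  0.00993328]
```

View pics/t7.png

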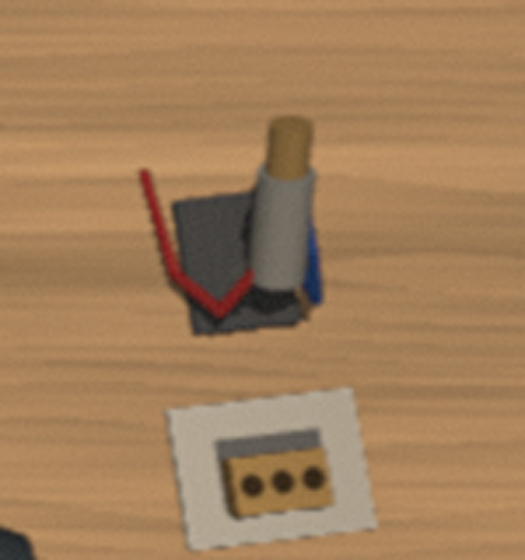

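The mould lies flat on the pad with its top face corners at zoomed (235,462), (325,448), (332,500) and (243,515). I'll measure its offset.

```bash
python3 - <<'E'
from h import *
t=robot.camera("top");H=hsv(t);h,s,v=[H[...,i].astype(int) for i in range(3)]
y=.13
m=((s>120)&(v>60)).astype(np.uint8)*255;M=np.zeros_like(m);M[252:282,410:450]=m[252:282,410:450]
cs,_=cv2.findContours(M,cv2.RETR_EXTERNAL,cv2.CHAIN_APPROX_NONE);k=max(cs,key=cv2.contourArea)
r=cv2.minAreaRect((cast(t,k[:,0],.032)[:,:2]*1000).astype(np.float32));print(r)
z=lambda q:np.array(q)/3.5+[350,130]
for p in (np.array(r[0])/1000,cast(t,z([(235,462),(325,448),(332,500),(243,515)]),.032)[:,:2].mean(0)):
    d=p-[.445,-.320];print(p,d@[np.cos(y),np.sin(y)],d@[-np.sin(y),np.cos(y)])
E
```

```text
((436.1513366699219, -314.86199951171875), (34.370155334472656, 62.4014778137207), 7.186643600463867)
[ 0.43615134 -0.314862  ] -0.008107937080338938 0.006241734378192702
[ 0.43585601 -0.32015055] -0.009086353068462486 0.001036089719679178
```

The mould sits 8–9 mm off centre on the side away from the torch. That's inside the tolerance but off the patch, and there is time and torch clearance to recentre it with a regrasp.

nudge_tcp --motion '[{"trans": [-0.03, 0, 0]}, {"trans": [-0.04, 0, 0]}, {"trans": [-0.04, 0, 0]}, {"trans": [-0.04, 0, 0]}, {"trans": [-0.04, 0, 0]}, {"trans": [-0.04, 0, 0]}, {"trans": [-0.04, 0, 0]}, {"trans": [-0.04, 0, 0]}, {}, {"trans": [0, 0, 0.03]}, {"trans": [0, 0, 0.04]}, {"trans": [0, 0, 0.04]}, {"trans": [0, 0, 0.03]}, {}, {}, {}]'

```text
time: 30.22
position: [0.4376, -0.322, 0.0708]
tool_rot: [0.661, 0.751, -0.0, 0.001]
ft_force: [0.4, -0.3, 0.9]
grip_width: 0.06
grip_force: 0.0
```

```bash
python3 -c "
from h import *
print(rel([.4374,-.3202,.0100]))"
```

```text
[ 0.00192937 -0.00010026  0.06076294]
```

nudge_tcp --motion '[{"trans": [0.001, 0, 0.02]}, {"trans": [0, 0, 0.02]}, {"trans": [0, 0, 0.012]}, {"trans": [0, 0, 0.006]}, {"trans": [0, 0, 0.0015]}, {}, {}, {}]'

```text
time: 30.88
position: [0.4377, -0.3196, 0.0111]
tool_rot: [0.66, 0.751, -0.0, 0.001]
ft_force: [0.0, 0.3, -0.1]
grip_width: 0.06
grip_force: 0.0
```

nudge_tcp --motion '[{}, {}, {}, {}, {}, {}]' --jaw 0.02 --squeeze 40

```text
time: 31.38
position: [0.4372, -0.319, 0.0101]
tool_rot: [0.66, 0.751, 0.0, 0.0]
ft_force: [-0.2, 0.4, 1.5]
grip_width: 0.036
grip_force: 40.0
```

nudge_tcp --motion '[{"trans": [0, 0, -0.003]}, {"trans": [0, 0, -0.001]}, {"trans": [0, 0.004, 0]}, {"trans": [0, 0.0035, 0]}, {}, {}]'

```text
time: 31.88
position: [0.4449, -0.318, 0.0139]
tool_rot: [0.66, 0.751, -0.0, -0.0]
ft_force: [-0.2, 0.5, -4.0]
grip_width: 0.0358
grip_force: 40.0
```

nudge_tcp --motion '[{"trans": [0, 0, 0.002]}, {"trans": [0, 0, 0.0013]}, {"trans": [0, 0, 0.0005]}, {}, {}]'

```text
time: 32.3
position: [0.4445, -0.318, 0.0101]
tool_rot: [0.66, 0.751, -0.0, -0.0]
ft_force: [-0.1, 0.0, -3.7]
grip_width: 0.0356
grip_force: 40.0
```

nudge_tcp --motion '[{}, {}, {}, {}, {}]' --jaw 0.06

```text
time: 32.72
position: [0.4447, -0.3183, 0.0105]
tool_rot: [0.66, 0.751, -0.0, 0.0]
ft_force: [0.1, -0.2, -0.4]
grip_width: 0.0574
grip_force: 0.0
```

nudge_tcp --motion '[{"trans": [0, 0, -0.01]}, {"trans": [0, 0, -0.03]}, {"trans": [0, 0, -0.04]}, {"trans": [0, 0, -0.04]}, {"trans": [0, 0, -0.04]}, {"trans": [0, 0, -0.04]}, {"trans": [0.03, 0, 0]}, {"trans": [0.04, 0, 0]}, {"trans": [0.04, 0, 0]}, {"trans": [0.04, 0, 0]}, {"trans": [0.04, 0, 0]}, {"trans": [0.04, 0, 0]}, {"trans": [0.04, 0, 0]}, {"trans": [0.04, 0, 0]}, {}, {}]'

```text
time: 34.05
position: [0.4039, -0.0086, 0.2109]
tool_rot: [0.658, 0.753, 0.0, 0.0]
ft_force: [0.5, -0.1, -0.2]
grip_width: 0.06
grip_force: 0.0
```

nudge_tcp --motion '[{"turn": 0.1214}, {"turn": 0.1214}, {"turn": 0.1214}, {"turn": 0.1214}, {"turn": 0.1214}, {"turn": 0.1214}, {"turn": 0.1214}, {"turn": 0.1214}, {"turn": 0.1214}, {"turn": 0.1214}, {"turn": 0.1214}, {"turn": 0.1214}, {"turn": 0.1214}, {"turn": 0.1214}, {}, {}]' --jaw 0.087

```text
time: 35.38
position: [0.4053, -0.012, 0.2106]
tool_rot: [1.0, 0.0, 0.0, 0.0]
ft_force: [-0.6, -0.0, -0.0]
grip_width: 0.087
grip_force: 0.0
```

```bash
python3 - <<'E'
from h import *
t=robot.camera("top");H=hsv(t);h,s,v=[H[...,i].astype(int) for i in range(3)]
y=.13
m=((s>120)&(v>60)).astype(np.uint8)*255;M=np.zeros_like(m);M[250:280,410:450]=m[250:280,410:450]
cs,_=cv2.findContours(M,cv2.RETR_EXTERNAL,cv2.CHAIN_APPROX_NONE);k=max(cs,key=cv2.contourArea)
r=cv2.minAreaRect((cast(t,k[:,0],.032)[:,:2]*1000).astype(np.float32));p=np.array(r[0])/1000
d=p-[.445,-.320];print(r,d@[np.cos(y),np.sin(y)],d@[-np.sin(y),np.cos(y)])
o=robot.get_obs();print(o['q'],rel([.4085,.3269,.2]),R.from_quat(o['tool_rot']).as_matrix()[:,0])
E
```

```text
((443.15460205078125, -314.07635498046875), (34.57261657714844, 61.995704650878906), 7.1895623207092285) -0.001061919641894352 0.006112887254199686
[-3.05989809e-01  2.51944248e-01  1.96796533e+00 -2.38717551e-04
  9.20889238e-01  1.26379687e+00] [ 0.00368584 -0.3385606   0.01036541] [9.99999089e-01 1.15416821e-03 6.99240181e-04]
```

The mould is now centred to within about 2 mm in x; the apparent 6 mm y offset is biased by the visible side face. Now return yellow.

nudge_tcp --motion '[{"trans": [0.0037, -0.0167, 0]}, {"trans": [0.0074, -0.0333, 0]}, {"trans": [0.0074, -0.0333, 0]}, {"trans": [0.0074, -0.0333, 0]}, {"trans": [0.0074, -0.0333, 0]}, {"trans": [0.0074, -0.0333, 0]}, {"trans": [0.0074, -0.0333, 0]}, {"trans": [0.0074, -0.0333, 0]}, {"trans": [0.0074, -0.0333, 0]}, {"trans": [0.0074, -0.0333, 0]}, {"trans": [0.0036, -0.0167, 0]}, {}, {}, {"trans": [0, 0, 0.03]}, {"trans": [0, 0, 0.03]}, {"trans": [0, 0, 0.03]}, {}, {}]'

```text
time: 36.93
position: [0.4775, 0.3205, 0.1192]
tool_rot: [1.0, -0.001, -0.002, 0.001]
ft_force: [-1.0, -0.7, 1.2]
grip_width: 0.0867
grip_force: 0.0
```

```bash
python3 -c "
from h import *
print(rel([.4788,.3209,.0765]))"
```

```text
[ 0.00144478 -0.00045388  0.0426729 ]
```

nudge_tcp --motion '[{"trans": [0.0005, 0, 0.02]}, {"trans": [0, 0, 0.014]}, {"trans": [0, 0, 0.007]}, {"trans": [0, 0, 0.0015]}, {}, {}]'

```text
time: 37.43
position: [0.4803, 0.3227, 0.0792]
tool_rot: [1.0, -0.0, 0.001, -0.0]
ft_force: [-0.1, 0.1, 0.4]
grip_width: 0.0872
grip_force: 0.0
```

nudge_tcp --motion '[{}, {}, {}, {}, {}, {}, {}, {}]' --jaw 0.03 --squeeze 25

```text
time: 38.1
position: [0.4792, 0.3224, 0.0777]
tool_rot: [1.0, -0.0, -0.0, 0.0]
ft_force: [-0.3, -0.7, 0.1]
grip_width: 0.0434
grip_force: 24.9
```

nudge_tcp --motion '[{"trans": [0, 0, -0.015]}, {"trans": [0, 0, -0.025]}, {"trans": [0, 0, -0.03]}, {"trans": [0, 0, -0.03]}, {"trans": [0, 0, -0.03]}, {"trans": [0.007, 0.0165, 0]}, {"trans": [0.0146, 0.0345, 0]}, {"trans": [0.0146, 0.0345, 0]}, {"trans": [0.0146, 0.0345, 0]}, {"trans": [0.0146, 0.0345, 0]}, {"trans": [0.0146, 0.0345, 0]}, {"trans": [0.0146, 0.0345, 0]}, {"trans": [0.0146, 0.0345, 0]}, {"trans": [0.0146, 0.0345, 0]}, {"trans": [0.0146, 0.0345, 0]}, {"trans": [0.0146, 0.0345, 0]}, {"trans": [0.007, 0.0165, 0]}, {}, {}, {}]'

```text
time: 39.77
position: [0.638, -0.0545, 0.207]
tool_rot: [1.0, -0.0, -0.001, -0.001]
ft_force: [-1.0, -0.3, -1.7]
grip_width: 0.0432
grip_force: 24.9
```

```bash
python3 -c "
from h import *
print(rel([.6386,-.0575,.0775]))"
```

```text
[0.00091336 0.0032097  0.12945266]
```

nudge_tcp --motion '[{"trans": [0, 0.003, 0.03]}, {"trans": [0, 0, 0.03]}, {"trans": [0, 0, 0.03]}, {"trans": [0, 0, 0.02]}, {"trans": [0, 0, 0.011]}, {"trans": [0, 0, 0.005]}, {"trans": [0, 0, 0.002]}, {}, {}, {}]'

```text
time: 40.6
position: [0.6403, -0.0587, 0.0814]
tool_rot: [1.0, -0.0, 0.001, 0.0]
ft_force: [0.5, 0.0, -1.0]
grip_width: 0.0432
grip_force: 24.9
```

nudge_tcp --motion '[{"trans": [0, 0, 0.0003]}, {}, {}]'

```text
time: 40.85
position: [0.6394, -0.0587, 0.08]
tool_rot: [1.0, -0.0, 0.0, 0.0]
ft_force: [-0.5, -0.8, -1.6]
grip_width: 0.0433
grip_force: 24.9
```

nudge_tcp --motion '[{}, {}, {}, {}, {}, {}]' --jaw 0.087

```text
time: 41.35
position: [0.6393, -0.0586, 0.0795]
tool_rot: [1.0, -0.0, 0.0, 0.0]
ft_force: [-0.0, 0.4, 0.2]
grip_width: 0.0755
grip_force: 0.0
```

nudge_tcp --motion '[{"trans": [0, 0, -0.02]}, {"trans": [0, 0, -0.035]}, {"trans": [0, 0, -0.035]}, {"trans": [0, 0, -0.035]}, {}]'

```text
time: 41.77
position: [0.6441, -0.0597, 0.2127]
tool_rot: [1.0, 0.0, 0.008, 0.002]
ft_force: [0.7, -0.6, 1.4]
grip_width: 0.0868
grip_force: 0.0
```

```bash
python3 -c "
from h import *
print(rel([.5483,.3155,.078]))"
```

```text
[-0.09779225 -0.37568186  0.13169712]
```

nudge_tcp --motion '[{"trans": [-0.0042, -0.017, 0]}, {"trans": [-0.0083, -0.034, 0]}, {"trans": [-0.0083, -0.034, 0]}, {"trans": [-0.0083, -0.034, 0]}, {"trans": [-0.0083, -0.034, 0]}, {"trans": [-0.0083, -0.034, 0]}, {"trans": [-0.0083, -0.034, 0]}, {"trans": [-0.0083, -0.034, 0]}, {"trans": [-0.0083, -0.034, 0]}, {"trans": [-0.0083, -0.034, 0]}, {"trans": [-0.0083, -0.034, 0]}, {"trans": [-0.0042, -0.017, 0]}, {}, {}, {"trans": [0, 0, 0.03]}, {"trans": [0, 0, 0.03]}, {"trans": [0, 0, 0.02]}, {}, {}, {}]'

```text
time: 43.43
position: [0.5489, 0.3149, 0.1253]
tool_rot: [1.0, -0.001, 0.001, -0.0]
ft_force: [0.7, -0.0, 0.9]
grip_width: 0.0869
grip_force: 0.0
```

```bash
python3 -c "
from h import *
print(rel([.5483,.3155,.0775]))"
```

```text
[-0.00066781 -0.0005667   0.04782741]
```

nudge_tcp --motion '[{"trans": [0, 0, 0.02]}, {"trans": [0, 0, 0.017]}, {"trans": [0, 0, 0.008]}, {"trans": [0, 0, 0.002]}, {}, {}]'

```text
time: 43.93
position: [0.5489, 0.3157, 0.0788]
tool_rot: [1.0, -0.0, 0.001, -0.0]
ft_force: [0.2, -0.0, 0.4]
grip_width: 0.0871
grip_force: 0.0
```

nudge_tcp --motion '[{}, {}, {}, {}, {}, {}, {}, {}]' --jaw 0.03 --squeeze 25

```text
time: 44.6
position: [0.5478, 0.3156, 0.0774]
tool_rot: [1.0, -0.0, -0.0, -0.0]
ft_force: [0.2, 0.2, 0.2]
grip_width: 0.0436
grip_force: 25.0
```

nudge_tcp --motion '[{"trans": [0, 0, -0.015]}, {"trans": [0, 0, -0.025]}, {"trans": [0, 0, -0.03]}, {"trans": [0, 0, -0.03]}, {"trans": [0, 0, -0.03]}, {"trans": [0.005, 0.0155, 0]}, {"trans": [0.0107, 0.031, 0]}, {"trans": [0.0107, 0.031, 0]}, {"trans": [0.0107, 0.031, 0]}, {"trans": [0.0107, 0.031, 0]}, {"trans": [0.0107, 0.031, 0]}, {"trans": [0.0107, 0.031, 0]}, {"trans": [0.0107, 0.031, 0]}, {"trans": [0.005, 0.0145, 0]}, {}, {}, {}]'

```text
time: 46.02
position: [0.6317, 0.0695, 0.2068]
tool_rot: [1.0, 0.0, -0.001, -0.001]
ft_force: [0.1, 0.2, -3.3]
grip_width: 0.0434
grip_force: 25.0
```

```bash
python3 -c "
from h import *
print(rel([.6333,.0685,.0785]))"
```

```text
[0.00191265 0.00112685 0.1283106 ]
```

nudge_tcp --motion '[{"trans": [0.001, 0.001, 0.03]}, {"trans": [0, 0, 0.03]}, {"trans": [0, 0, 0.03]}, {"trans": [0, 0, 0.02]}, {"trans": [0, 0, 0.011]}, {"trans": [0, 0, 0.005]}, {"trans": [0, 0, 0.002]}, {}, {}, {}, {}]'

```text
time: 46.93
position: [0.6346, 0.0674, 0.0808]
tool_rot: [1.0, -0.0, 0.001, 0.0]
ft_force: [-0.3, 0.3, -2.9]
grip_width: 0.0438
grip_force: 25.0
```

nudge_tcp --motion '[{}, {}, {}, {}, {}, {}]' --jaw 0.087

```text
time: 47.43
position: [0.6338, 0.0674, 0.0796]
tool_rot: [1.0, -0.0, 0.0, -0.0]
ft_force: [-0.6, 0.0, 1.0]
grip_width: 0.0756
grip_force: 0.0
```

nudge_tcp --motion '[{"trans": [0, 0, -0.02]}, {"trans": [0, 0, -0.035]}, {"trans": [0, 0, -0.035]}, {"trans": [0, 0, -0.035]}, {}, {}]'

```text
time: 47.93
position: [0.6355, 0.0674, 0.2075]
tool_rot: [1.0, -0.0, 0.003, 0.0]
ft_force: [-1.1, 0.4, -0.8]
grip_width: 0.0868
grip_force: 0.0
```

```bash
python3 -c "
from h import *
print(rel([.4085,.3269,.0775]))"
```

```text
[-0.2278567  -0.25955569  0.12840736]
```

nudge_tcp --motion '[{"trans": [-0.0113, -0.013, 0]}, {"trans": [-0.0225, -0.026, 0]}, {"trans": [-0.0225, -0.026, 0]}, {"trans": [-0.0225, -0.026, 0]}, {"trans": [-0.0225, -0.026, 0]}, {"trans": [-0.0225, -0.026, 0]}, {"trans": [-0.0225, -0.026, 0]}, {"trans": [-0.0225, -0.026, 0]}, {"trans": [-0.0225, -0.026, 0]}, {"trans": [-0.0225, -0.026, 0]}, {"trans": [-0.0113, -0.013, 0]}, {}, {}, {"trans": [0, 0, 0.03]}, {"trans": [0, 0, 0.03]}, {"trans": [0, 0, 0.02]}, {}, {}, {}]'

```text
time: 49.52
position: [0.41, 0.3272, 0.125]
tool_rot: [1.0, -0.001, 0.001, -0.0]
ft_force: [0.4, 0.3, 0.3]
grip_width: 0.0867
grip_force: 0.0
```

```bash
python3 -c "
from h import *
print(rel([.4085,.3269,.0775]))"
```

```text
[-0.00152003  0.00028183  0.0474501 ]
```

nudge_tcp --motion '[{"trans": [-0.001, 0, 0.02]}, {"trans": [0, 0, 0.017]}, {"trans": [0, 0, 0.008]}, {"trans": [0, 0, 0.002]}, {}, {}]'

```text
time: 50.02
position: [0.4085, 0.3279, 0.0784]
tool_rot: [1.0, -0.0, 0.001, -0.0]
ft_force: [0.3, -0.0, 0.8]
grip_width: 0.0869
grip_force: 0.0
```

nudge_tcp --motion '[{}, {}, {}, {}, {}, {}, {}, {}]' --jaw 0.03 --squeeze 25

```text
time: 50.68
position: [0.4076, 0.3274, 0.0774]
tool_rot: [1.0, -0.0, -0.0, 0.0]
ft_force: [-0.3, -1.3, -0.0]
grip_width: 0.0438
grip_force: 25.1
```

nudge_tcp --motion '[{"trans": [0, 0, -0.015]}, {"trans": [0, 0, -0.025]}, {"trans": [0, 0, -0.03]}, {"trans": [0, 0, -0.03]}, {"trans": [0, 0, -0.03]}, {"trans": [0.0085, 0.015, 0]}, {"trans": [0.0178, 0.0323, 0]}, {"trans": [0.0178, 0.0323, 0]}, {"trans": [0.0178, 0.0323, 0]}, {"trans": [0.0178, 0.0323, 0]}, {"trans": [0.0178, 0.0323, 0]}, {"trans": [0.0178, 0.0323, 0]}, {"trans": [0.0178, 0.0323, 0]}, {"trans": [0.0178, 0.0323, 0]}, {"trans": [0.0178, 0.0323, 0]}, {"trans": [0.0085, 0.016, 0]}, {}, {}, {}]'

```text
time: 52.27
position: [0.5833, 0.0064, 0.2065]
tool_rot: [1.0, -0.0, -0.002, -0.001]
ft_force: [-0.5, 0.3, -3.0]
grip_width: 0.0436
grip_force: 25.1
```

```bash
python3 -c "
from h import *
print(rel([.5873,.0035,.0785]))"
```

```text
[0.00435859 0.00308639 0.12799731]
```

nudge_tcp --motion '[{"trans": [0.003, 0.003, 0.03]}, {"trans": [0, 0, 0.03]}, {"trans": [0, 0, 0.03]}, {"trans": [0, 0, 0.02]}, {"trans": [0, 0, 0.011]}, {"trans": [0, 0, 0.005]}, {"trans": [0, 0, 0.0025]}, {}, {}, {}, {}]'

```text
time: 53.18
position: [0.5886, 0.0026, 0.0802]
tool_rot: [1.0, -0.0, 0.001, 0.0]
ft_force: [-0.3, 0.3, -2.4]
grip_width: 0.0437
grip_force: 25.1
```

nudge_tcp --motion '[{}, {}, {}, {}, {}, {}]' --jaw 0.087

```text
time: 53.68
position: [0.5879, 0.0027, 0.0791]
tool_rot: [1.0, -0.0, 0.0, 0.0]
ft_force: [0.1, 0.2, 0.5]
grip_width: 0.0754
grip_force: 0.0
```

nudge_tcp --motion '[{"trans": [0, 0, -0.02]}, {"trans": [0, 0, -0.035]}, {"trans": [0, 0, -0.035]}, {"trans": [0, 0, -0.035]}, {"trans": [-0.015, -0.02, 0]}, {"trans": [-0.02, -0.035, 0]}, {"trans": [-0.02, -0.035, 0]}, {"trans": [-0.02, -0.035, 0]}, {"trans": [-0.02, -0.035, 0]}, {"trans": [-0.02, -0.035, 0]}, {"trans": [-0.02, -0.035, 0]}, {"trans": [0, -0.035, 0]}, {"trans": [0, -0.035, 0]}, {"trans": [0, -0.035, 0]}, {}, {}, {}]'

```text
time: 55.1
position: [0.4523, 0.3373, 0.2036]
tool_rot: [1.0, 0.0, -0.001, 0.001]
ft_force: [0.8, -0.7, 0.2]
grip_width: 0.0867
grip_force: 0.0
```

```bash
python3 - <<'E'
from h import *
from scipy.optimize import least_squares
c=robot.camera("top");crop(c,205,125,270,175,2.9,"pics/t9.png")
print(robot.get_obs()['joint_velocities'])
E
```

```text
[-0.01765956 -0.00372058  0.00445533  0.0027743  -0.00068257  0.00107097]
```

View pics/t9.png

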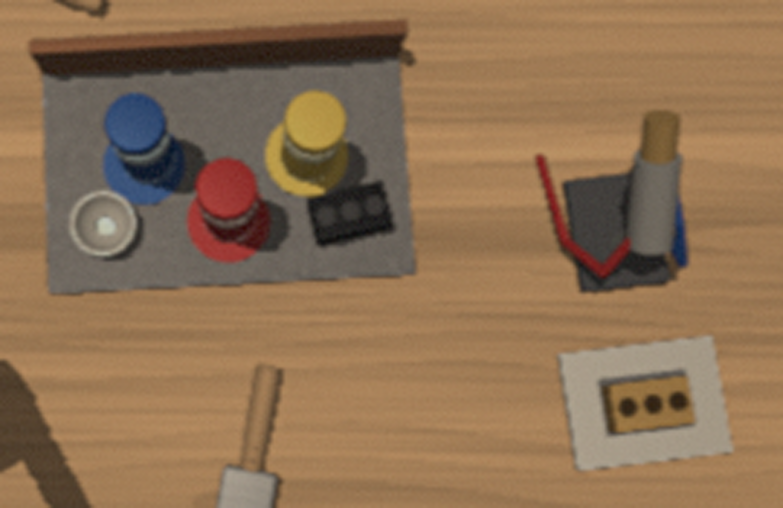

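The jars stand upright on their spots (caps at (136,124), (227,188) and (316,121)), the mould is centred on the patch, and the black mould is in place. One quick numeric check, then hand in if it is good.

```bash
python3 - <<'E'
from h import *
c=robot.camera("top");z=lambda q:np.array(q)/2.9+[205,125]
cap=cast(c,z([(136,124),(227,188),(316,121)]),.116)[:,:2]
spot=np.array([[.6335,.0693],[.587,.0025],[.640,-.0588]])
d=np.hypot(*(cap-spot).T)*1000;print(cap,d)
if d.max()<9: print(robot.hand_in())
E
```

```text
[[ 6.32472554e-01  6.41159535e-02]
 [ 5.87240875e-01 -1.15658236e-04]
 [ 6.35479791e-01 -6.18627343e-02]] [5.28488246 2.6267259  5.46009431]
the job is handed in; nothing more can be done
None
```

The job is handed in, but I haven't seen the verdict: all three jars are back upright within about 6 mm of their spots' centres, the brass mould lies released on the pad's grey patch (after one regrasp to centre it), and the black mould was left alone.

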